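Weigh out a stack of magnet tape on the sprung scale

ROBOT

A 7-joint arm with a two-finger parallel gripper is mounted at the origin on the work surface. World frame = base frame: x ahead of the robot, y to its left, z up, the work surface at z = 0. Lengths are in m, angles in rad, forces in N, time in s.
With the tool pointing down it reaches from about 0.4 to 0.85 m from the base axis. Payload 10.4 kg.
Tool frame: the origin (TCP) lies midway between the tips of the shut fingers; the grasp point (between the pads) lies 19 mm behind it (r.grasp_offset is the distance from the TCP to the grasp point, in m); x points along the fingers, y is the direction in which the jaws open and shut, and the axes are right-handed (so a half turn about x gives the same grasp; the last joint's range is limited). The gripper opens to 87 mm and grips with 3 to 60 N. Pads are 19 mm wide; open, the fingers measure 117 mm over their backs; the gripper's body (75 mm by 190 mm) begins 51 mm behind the grasp point.
Start: joints at [-1.315, 0.332, -0.065, 1.46, 0.022, 1.35, -0.088], TCP at [0.172, 0.601, 0.223] pointing down, gripper open.
Joint ranges: [-2.6, 2.6], [-0.5, 2.12], [-1.47, 1.34], [0.16, 2.42], [-1.27, 4.41], [0.06, 2.06], [-2.6, 2.6]. Speed limits (rad/s): [2.22, 2.22, 2.79, 2.79, 3.14, 3.14, 3.14].

INTERFACE

Orientations are given as a unit quaternion [x, y, z, w].
In Python, from bench import r, vision, close_job gives the robot as it stands. The module is installed in compiled form; this text tells all that it offers.
- The arm moves only by the shell command python3 -m pendant 'ROWS' [OPENING] [FORCE]. ROWS is text: rows parted by semicolons, each of 6 numbers parted by spaces: the shift along the tool's x, y, z in units of 0.25 m (1.0 is 0.25 m), then the turn, a rotation vector about the tool's x, y, z in units of 1.5 rad (1.0 is 1.5 rad). A call has 1 to 8 rows; each row is the pose to reach, as a shift and turn from the pose commanded when the call began, along the tool's axes at that moment; what a row does not reach only later rows make up. A row lasts 1/10 s, in which the tool goes at most 50 mm and 8.59 degrees, less where a joint would pass 70% of its speed; a pose out of reach is approached as far as the arm can. A call with a number of a shift or a turn outside -1 to 1 is refused whole. A call with a gripper value outside its range is refused whole. OPENING is the gripper command: -1 is shut, 1 is fully open, values between are in proportion, set as the call begins (- or left out, the last holds). The fingers move at their own pace and stop on an object; FORCE is the grip in N (left out, the last holds). Time passes only in rows, so rows that repeat a pose let the fingers close. It gives the time, the measured TCP pose, the force and the opening at its end, in the units of the state.
- r.read_state(): the state, without advancing time (a new reading comes with each control period).
- vision.camera(name): name is "scene" or "top" or "wrist"; returns (picture, depth): 420x560x3 uint8, blue, green, red; 420x560 float32, m along the optical axis (not along the pixel's ray), 0 where there is no reading.
- vision.get_calibration(name): a dict with "camera_matrix" (3x3 intrinsics, pixels), "k1" (the pictures are not rectified: a ray, as slopes to the right and down, at radius r is drawn at 1 + k1 r^2 times it, then the intrinsics apply), "rvec" (rotation vector, rad) and "tvec" (3), from world to camera coordinates, as OpenCV has them. Camera axes: x right, y down, z forward; pixel columns grow to the right and rows downward; lengths in m; the calibration is good to about 2 mm. A picture is of the moment at which its call begins: read the wrist's pose just before it. get_calibration takes no time and is no camera call; for the wrist camera it gives the pose at the moment of the call.
- close_job(): hands the job in, once; it reports no verdict.
The state is a dict: "time": time; "joint_positions": joint angles; "joint_vel": joint speeds; "joint_torque": joint torques, N m; "ee_pos": TCP position; "eef_rot": TCP orientation; "ft_force": force on the tool from outside, world axes, zero at the start; "torque": the same for the moment, N m; "width": finger opening in m.
Only numpy, scipy, OpenCV 4.12 (cv2) and the standard library are available. Lean on these libraries where they do the work, as an engineer would, in place of code of your own. Each camera call takes 0.05 s, during which the arm holds its last target. There are 200 camera calls.

TASK

Make up a craft-kit refill: thread rolls of magnet tape one at a time over the yellow post of the sprung scale, each lowered gently until it lies flat on the pan or on the roll below, and stop as soon as the pointer comes to rest in the green band. Never let the pointer go into the red overload zone, not even while feeling for the post; leave the rolls that are not needed lying on the table, and do not disturb the jar, scissors or eraser.

Things in the scene. Friction and masses are not known exactly. Their poses are not given: they have to be found in the camera images.
- scale: Fixed sprung scale: blue housing 100 (x) by 120 (y) mm, 64 mm high; origin at the centre of its underside. The round pan stands above it on a stem. On its -x and +x faces are gauge cards, white with a green band and a red zone at the bottom; a black pointer hung from the pan moves down over each (124 mm over the pointers).
- pan_top (a point): Centre of the pan's upper face (round plate, 90 mm across, 6 mm thick), sinking with it; 125 mm above the table at joint 0. On it a yellow post, 24 mm across, 52 mm high, flat top, edge rounded 0.8 mm. The post's axis is 6 mm off this point in a direction that varies and is not measured: see it or feel for it. Plate and post turn together, stiffly (3 N sideways at the post).
- pan (a joint): How far the pan has sunk, m, growing downwards; 0 top, hard stop 0.058. Spring 128 N/m, lightly damped: each newton on pan or post sinks it 7.8 mm, one roll about 10 mm. Empty it rests at 0.002 to 0.008. The pointer is in the green band from 0.025 to 0.036; the red overload zone begins at 0.050.
- roll_pink: pink roll of magnet tape lying flat, a heavy ring: 56 mm outside, 28.5 mm straight through hole, 20 mm high, about 130 g. Origin at the centre of its underside, z along the hole's axis (up).
- roll_green: lime green roll of magnet tape lying flat, a heavy ring: 56 mm outside, 28.5 mm straight through hole, 20 mm high, about 130 g. Origin at the centre of its underside, z along the hole's axis (up).
- roll_blue: light blue roll of magnet tape lying flat, a heavy ring: 56 mm outside, 28.5 mm straight through hole, 20 mm high, about 130 g. Origin at the centre of its underside, z along the hole's axis (up).
- roll_orange: orange roll of magnet tape lying flat, a heavy ring: 56 mm outside, 28.5 mm straight through hole, 20 mm high, about 130 g. Origin at the centre of its underside, z along the hole's axis (up).
- paint_jar: bystander: red paint jar, 56 mm across, 70 mm high, standing; origin at the centre of its underside
- scissors: bystander: red-handled scissors lying flat, about 195 mm long along their x (blades to +x) and 85 mm wide at the handles, 12 mm high; origin under the pivot
- eraser: bystander: white eraser in a blue sleeve, 60 by 22 by 12 mm, long along its x; origin at the centre of its underside
There are look-alikes about, which are no part of the job. Of the things that look like the roll_orange, the largest one is meant. There is more than one size of the roll_green; the job needs the smaller.

How it is judged:
On the way, in this order (a step that is already met when the one before it is completed fails the run):
1. a first roll is threaded on the post, flat on the pan and let go (((horizontal distance between roll_pink and pan_top below 0.0105 m and z of roll_pink in the frame of pan_top between -0.003 and 0.004 m and angle between roll_pink's own z axis and vertical below 0.12 rad and contact force between the fingers and roll_pink below 0.05 N) or (horizontal distance between roll_green and pan_top below 0.0105 m and z of roll_green in the frame of pan_top between -0.003 and 0.004 m and angle between roll_green's own z axis and vertical below 0.12 rad and contact force between the fingers and roll_green below 0.05 N) or (horizontal distance between roll_blue and pan_top below 0.0105 m and z of roll_blue in the frame of pan_top between -0.003 and 0.004 m and angle between roll_blue's own z axis and vertical below 0.12 rad and contact force between the fingers and roll_blue below 0.05 N) or (horizontal distance between roll_orange and pan_top below 0.0105 m and z of roll_orange in the frame of pan_top between -0.003 and 0.004 m and angle between roll_orange's own z axis and vertical below 0.12 rad and contact force between the fingers and roll_orange below 0.05 N)) and velocity of joint pan between -0.01 and 0.01 m/s), for 0.2 s.
2. a second roll is threaded on the post, flat on the first and let go (((horizontal distance between roll_pink and pan_top below 0.0105 m and z of roll_pink in the frame of pan_top between 0.016 and 0.024 m and angle between roll_pink's own z axis and vertical below 0.12 rad and contact force between the fingers and roll_pink below 0.05 N) or (horizontal distance between roll_green and pan_top below 0.0105 m and z of roll_green in the frame of pan_top between 0.016 and 0.024 m and angle between roll_green's own z axis and vertical below 0.12 rad and contact force between the fingers and roll_green below 0.05 N) or (horizontal distance between roll_blue and pan_top below 0.0105 m and z of roll_blue in the frame of pan_top between 0.016 and 0.024 m and angle between roll_blue's own z axis and vertical below 0.12 rad and contact force between the fingers and roll_blue below 0.05 N) or (horizontal distance between roll_orange and pan_top below 0.0105 m and z of roll_orange in the frame of pan_top between 0.016 and 0.024 m and angle between roll_orange's own z axis and vertical below 0.12 rad and contact force between the fingers and roll_orange below 0.05 N)) and velocity of joint pan between -0.01 and 0.01 m/s), for 0.2 s.
At the end, for the whole second after the job is handed in: Pan at rest (0.01 m/s) between 0.0245 and 0.0365; every roll either threaded flat on the post and let go (centre within 10.5 mm of the pan's, underside at most 44 mm above it, tilt under 0.12 rad) or flat on the table over 90 mm from the pan's centre (value of joint pan between 0.0245 and 0.0365 m and velocity of joint pan between -0.01 and 0.01 m/s and ((horizontal distance between roll_pink and pan_top below 0.0105 m and z of roll_pink in the frame of pan_top between -0.003 and 0.044 m and angle between roll_pink's own z axis and vertical below 0.12 rad and contact force between the fingers and roll_pink below 0.05 N) or (horizontal distance between roll_pink and pan_top above 0.09 m and height (world z) of roll_pink below 0.004 m and angle between roll_pink's own z axis and vertical below 0.1 rad)) and ((horizontal distance between roll_green and pan_top below 0.0105 m and z of roll_green in the frame of pan_top between -0.003 and 0.044 m and angle between roll_green's own z axis and vertical below 0.12 rad and contact force between the fingers and roll_green below 0.05 N) or (horizontal distance between roll_green and pan_top above 0.09 m and height (world z) of roll_green below 0.004 m and angle between roll_green's own z axis and vertical below 0.1 rad)) and ((horizontal distance between roll_blue and pan_top below 0.0105 m and z of roll_blue in the frame of pan_top between -0.003 and 0.044 m and angle between roll_blue's own z axis and vertical below 0.12 rad and contact force between the fingers and roll_blue below 0.05 N) or (horizontal distance between roll_blue and pan_top above 0.09 m and height (world z) of roll_blue below 0.004 m and angle between roll_blue's own z axis and vertical below 0.1 rad)) and ((horizontal distance between roll_orange and pan_top below 0.0105 m and z of roll_orange in the frame of pan_top between -0.003 and 0.044 m and angle between roll_orange's own z axis and vertical below 0.12 rad and contact force between the fingers and roll_orange below 0.05 N) or (horizontal distance between roll_orange and pan_top above 0.09 m and height (world z) of roll_orange below 0.004 m and angle between roll_orange's own z axis and vertical below 0.1 rad))); the robot touches nothing.
It fails at once if the pan is pushed into the red overload zone (sunk more than 0.050) (value of joint pan above 0.05 m).
It fails at once if the paint jar is moved more than 20 mm (distance of paint_jar from where it was at the start of the episode above 0.02 m).
It fails at once if the scissors is moved more than 20 mm (distance of scissors from where it was at the start of the episode above 0.02 m).
It fails at once if the eraser is moved more than 20 mm (distance of eraser from where it was at the start of the episode above 0.02 m).
It also fails if it takes over 72 s, if anything falls off the work surface, if the arm or the gripper's body presses on something with over 40 N, if the wrist force passes 120 N, or if a joint passes its speed limit or range.

## Working session

There is one attempt and no reset: what is moved stays moved. The work goes in short steps, Python scripts to look and compute and a shell command to move; the robot and the scene stay as the last step left them, time stands still between calls to the robot, and variables do not carry over. Pictures are saved under pics/ and viewed, about 8 in all and at most 12, crops included, and the job is handed in when it is done.

```bash
mkdir -p pics; cat > h.py <<'E'
import numpy as np, cv2
from bench import r, vision
from scipy.spatial.transform import Rotation as R
def grab(n):
    c=vision.get_calibration(n); im,d=vision.camera(n); return im,d,c
def cloud(d,c):
    K=np.array(c["camera_matrix"]); k1=c["k1"]
    v,u=np.mgrid[0:d.shape[0],0:d.shape[1]]
    p=cv2.undistortPoints(np.stack([u,v],-1).reshape(-1,1,2).astype(float),K,np.array([k1,0,0,0.])).reshape(-1,2)
    P=np.c_[p,np.ones(len(p))]*d.reshape(-1,1)
    Rm=cv2.Rodrigues(np.array(c["rvec"]))[0]
    W=(P-np.array(c["tvec"]).ravel())@Rm
    return W.reshape(d.shape+(3,))
def ray(u,v,c,z):
    K=np.array(c["camera_matrix"]); p=cv2.undistortPoints(np.array([[[u,v]]],float),K,np.array([c["k1"],0,0,0.])).ravel()
    Rm=cv2.Rodrigues(np.array(c["rvec"]))[0]; o=-Rm.T@np.array(c["tvec"]).ravel(); d=Rm.T@np.r_[p,1]
    return o+d*(z-o[2])/d[2]
def rows(target,quat=None):
    """tool-axes shift (units) from current pose to target"""
    s=r.read_state(); M=R.from_quat(s["eef_rot"])
    return M.inv().apply(np.array(target)-s["ee_pos"])/.25
E
python3 - <<'E'
from h import *
s=r.read_state(); print(s["time"],s["ee_pos"],R.from_quat(s["eef_rot"]).as_matrix().round(3).tolist(),s["width"],s["ft_force"],r.grasp_offset)
for n in("scene","top"):
    im,d,c=grab(n); cv2.imwrite(f"pics/{n}0.png",im); np.savez(f"{n}0.npz",im=im,d=d)
    Rm=cv2.Rodrigues(np.array(c["rvec"]))[0]; print(n,-Rm.T@np.array(c["tvec"]).ravel(),Rm[2],c["k1"],np.array(c["camera_matrix"])[0,0])
E
```

```text
0.0 [0.17187379 0.60046133 0.22170673] [[-0.0, 0.275, 0.961], [-0.001, 0.961, -0.275], [-1.0, -0.002, 0.0]] 0.08699951076865496 [-0.40107983  0.26351667 -0.19058972] 0.0187
scene [1.1066875  0.65732447 0.76560738] [-0.49334764 -0.6122315  -0.61788405] 0.025988985455245684 494.5708672733886
top [0.37739374 0.00622711 1.19919311] [ 0.15111371 -0.01757865 -0.98836007] -0.14225710083687987 533.2885129317542
```

View pics/scene0.png

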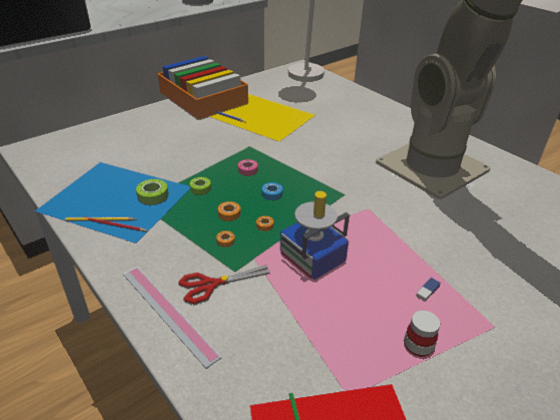

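View pics/top0.png

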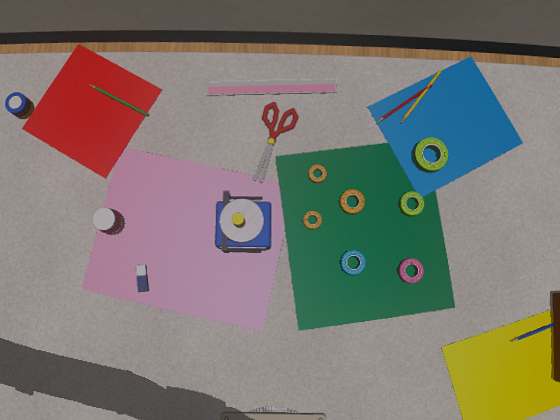

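The scene view shows pan and post at about (320,210), with the rolls on the green sheet. In the top view I see large orange (352,201), blue (353,263), pink (411,271), small green (411,203), pan (242,220), post (238,219), eraser, jar and scissors well off.

```bash
python3 - <<'E'
from h import *
z=np.load("top0.npz"); im,d=z["im"],z["d"]; c=vision.get_calibration("top"); W=cloud(d,c)
hsv=cv2.cvtColor(im,cv2.COLOR_BGR2HSV)
for n,(u,v) in dict(orange=(352,201),blue=(353,263),pink=(411,271),green=(411,203),bigg=(431,154)).items():
    # blob: top-face pixels by depth
    w=W[v-22:v+23,u-22:u+23]; m=(w[...,2]>.014)&(w[...,2]<.028)
    pts=w[m]; 
    mm=m.astype(np.uint8); cs,_=cv2.findContours(mm,cv2.RETR_EXTERNAL,cv2.CHAIN_APPROX_NONE); k=max(cs,key=cv2.contourArea)
    (cx,cy),rad=cv2.minEnclosingCircle(k); P=ray(cx+u-22,cy+v-22,c,.02)
    print(n,P.round(4),"rad",(rad*1.19/533*1000).round(1),np.median(pts,0).round(4),len(pts))
# pan
for n,lo,hi in(("pan",.105,.14),("post",.16,.19)):
    m=((W[...,2]>lo)&(W[...,2]<hi)); m[:, :180]=0; m[:,300:]=0; m[:150]=0; m[290:]=0
    k=max(cv2.findContours(m.astype(np.uint8),cv2.RETR_EXTERNAL,cv2.CHAIN_APPROX_NONE)[0],key=cv2.contourArea)
    (cx,cy),rad=cv2.minEnclosingCircle(k); zz=np.median(W[m][:,2]); print(n,(cx,cy),rad*1.07/533,zz,ray(cx,cy,c,zz).round(4),m.sum())
    M=cv2.moments(k); print(ray(M["m10"]/M["m00"],M["m01"]/M["m00"],c,zz).round(4))
z=np.load("scene0.npz"); im=z["im"]
cv2.imwrite("pics/scale0.png",cv2.resize(im[175:285,265:365],None,fx=5,fy=5,interpolation=cv2.INTER_CUBIC))
E
```

```text
Traceback (most recent call last):
AttributeError: 'float' object has no attribute 'round'
```

```bash
python3 - <<'E'
from h import *
z=np.load("top0.npz"); im,d=z["im"],z["d"]; c=vision.get_calibration("top"); W=cloud(d,c)
for n,(u,v) in dict(orange=(352,201),blue=(353,263),pink=(411,271),green=(411,203)).items():
    w=W[v-22:v+23,u-22:u+23]; m=(w[...,2]>.012)&(w[...,2]<.03)
    k=max(cv2.findContours(m.astype(np.uint8),cv2.RETR_EXTERNAL,cv2.CHAIN_APPROX_NONE)[0],key=cv2.contourArea)
    (cx,cy),rad=cv2.minEnclosingCircle(k); P=ray(cx+u-22,cy+v-22,c,.02)
    print(n,P.round(4),"rad",round(rad*1.19/533*1000,1),np.median(w[m],0).round(4),m.sum())
for n,lo,hi in(("pan",.105,.14),("post",.16,.19)):
    m=((W[...,2]>lo)&(W[...,2]<hi)); m[:, :180]=0; m[:,300:]=0; m[:150]=0; m[290:]=0
    k=max(cv2.findContours(m.astype(np.uint8),cv2.RETR_EXTERNAL,cv2.CHAIN_APPROX_NONE)[0],key=cv2.contourArea)
    (cx,cy),rad=cv2.minEnclosingCircle(k); zz=np.median(W[m][:,2]); print(n,(cx,cy),rad*1.07/533,zz,ray(cx,cy,c,zz).round(4),m.sum())
    M=cv2.moments(k); print(ray(M["m10"]/M["m00"],M["m01"]/M["m00"],c,zz).round(4))
z=np.load("scene0.npz"); im=z["im"]
cv2.imwrite("pics/scale0.png",cv2.resize(im[175:285,265:365],None,fx=5,fy=5,interpolation=cv2.INTER_CUBIC))
E
```

```text
orange [ 0.585  -0.1664  0.02  ] rad 27.8 [ 0.5853 -0.167   0.0201] 358
blue [ 0.4476 -0.1686  0.02  ] rad 28.3 [ 0.4477 -0.169   0.0196] 380
pink [ 0.4305 -0.2999  0.02  ] rad 28.0 [ 0.4314 -0.3012  0.0194] 360
green [ 0.5837 -0.3042  0.02  ] rad 27.2 [ 0.5834 -0.3047  0.0197] 364
pan (232.08786010742188, 220.3029327392578) 0.06296296804975614 0.12174623919067393 [0.5222 0.0926 0.1217] 1554
[0.5229 0.0766 0.1217]
post (237.99484252929688, 218.95361328125) 0.012788426862648684 0.17355674661676265 [0.5181 0.0771 0.1736] 127
[0.5186 0.0769 0.1736]
```

View pics/scale0.png

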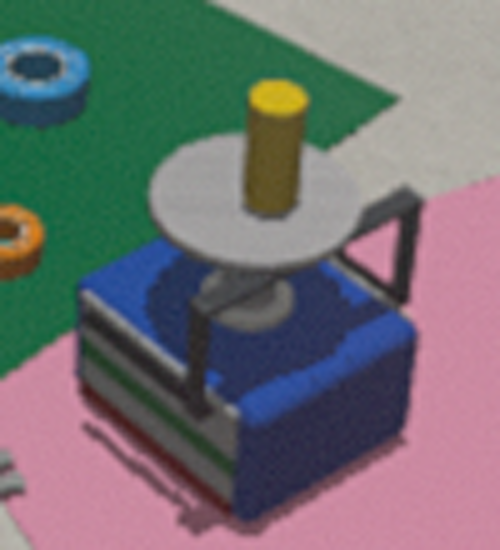

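```bash
P="-0.4 -0.815 0.95 -0.186 0 0"; python3 -m pendant '-0.4 -0.815 0.95 -0.186 0 0;-0.4 -0.815 0.95 -0.186 0 0;-0.4 -0.815 0.95 -0.186 0 0;-0.4 -0.815 0.95 -0.186 0 0;-0.4 -0.815 0.95 -0.186 0 0;-0.4 -0.815 0.95 -0.186 0 0;-0.4 -0.815 0.95 -0.186 0 0;-0.4 -0.815 0.95 -0.186 0 0' 1 10
python3 - <<'E'
from h import *
s=r.read_state(); print(s["time"],s["ee_pos"],R.from_quat(s["eef_rot"]).as_matrix().round(3).tolist(),s["joint_positions"])
c=vision.get_calibration("wrist"); Rm=cv2.Rodrigues(np.array(c["rvec"]))[0]; print("wrist",-Rm.T@np.array(c["tvec"]).ravel(),Rm.round(2),c["k1"],c["camera_matrix"])
print(rows([.518,.077,.32]))
E
```

```text
time: 0.9
ee_pos: [0.3473, 0.3363, 0.3241]
eef_rot: [0.003, 0.706, -0.002, 0.708]
ft_force: [-0.4, 0.5, -0.7]
width: 0.0869
0.9 [0.34725761 0.33630666 0.32409162] [[0.002, 0.007, 1.0], [0.001, 1.0, -0.007], [-1.0, 0.001, 0.002]] [-0.96662305 -0.02453813  0.10034301  1.65777162  0.00308154  1.50581017
  0.69771589]
wrist [0.2739713  0.33683715 0.48615215] [[ 0.01  1.    0.  ]
 [ 0.96 -0.01  0.27]
 [ 0.27  0.   -0.96]] 0.023961412350308034 [[333.23466933   0.         278.90918703]
 [  0.         333.23466933 208.45017082]
 [  0.           0.           1.        ]]
[ 0.016258   -1.03273622  0.68974343]
```

```bash
python3 -m pendant '0.12 -0.9 0.6 0 0 0;0.12 -0.9 0.6 0 0 0;0.22 -1 0.685 0 0 0;0.22 -1 0.685 0 0 0;0.22 -1 0.685 0 0 0;0.22 -1 0.685 0 0 0;0.22 -1 0.685 0 0 0;0.22 -1 0.685 0 0 0'
cat > post.py <<'E'
from h import *
import sys
def post(tag, zt=.1735):
    s=r.read_state(); im,d,c=grab("wrist"); W=cloud(d,c)
    hsv=cv2.cvtColor(im,cv2.COLOR_BGR2HSV)
    y=cv2.inRange(hsv,(18,120,90),(34,255,255))>0
    m=(y&(abs(W[...,2]-zt)<.008)&(d>0))
    m=cv2.morphologyEx(m.astype(np.uint8),cv2.MORPH_OPEN,np.ones((3,3)))
    k=max(cv2.findContours(m,cv2.RETR_EXTERNAL,cv2.CHAIN_APPROX_NONE)[0],key=cv2.contourArea)
    zz=np.median(W[m>0][:,2])
    e=np.array([ray(*p[0],c,zz)[:2] for p in k]); (a,rad)=cv2.minEnclosingCircle(e.astype(np.float32))
    f=cv2.fitEllipse(k); 
    print("post",ray(*f[0],c,zz).round(4),np.round(a,4),"rad",round(rad,4),"mean",W[m>0].mean(0).round(4),"px",f)
    print("tcp",s["time"],s["ee_pos"].round(4),s["ft_force"].round(2))
    cv2.imwrite(f"pics/w{tag}.png",im)
    return im,d,c,W
E
python3 -c "
from post import *
post('post1')"
```

```text
time: 1.7
ee_pos: [0.5156, 0.0889, 0.2665]
eef_rot: [0.0, 0.708, -0.001, 0.707]
ft_force: [-0.4, 0.6, 0.7]
width: 0.0868
post [0.5183 0.0779 0.1741] [0.5184 0.0781] rad 0.012 mean [0.5183 0.078  0.174 ] px ((264.7012634277344, 214.71432495117188), (27.379432678222656, 27.890758514404297), 113.7027816772461)
tcp 1.7 [0.5156 0.0889 0.2665] [-0.36  0.59  0.68]
```

View pics/wpost1.png

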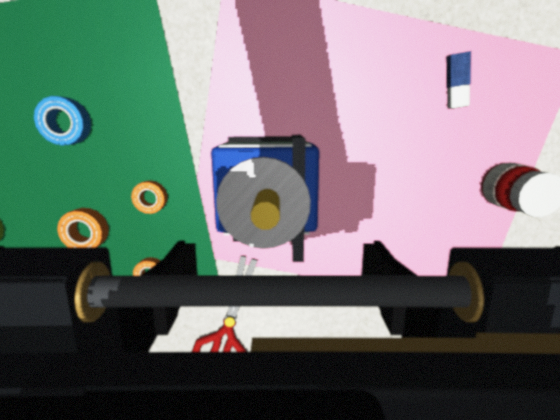

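Both cameras agree: post top at (0.518,0.078,0.174), seen at wrist pixel (265,205–215). Next I go over the orange roll.

```bash
python3 -m pendant '0 -1 0.28 0 0 0;0 -1 0.28 0 0 0;0 -1 0.28 0 0 0;0.3 -1 0.28 0 0 0;0.6 -1 0.28 0 0 0;0.75 -1 0.28 0 0 0;0.75 -1 0.28 0 0 0;0.75 -1 0.28 0 0 0'
cat > roll.py <<'E'
from h import *
def roll(approx,z=.02):
    s=r.read_state(); im,d,c=grab("wrist"); W=cloud(d,c)
    m=(abs(W[...,2]-z)<.006)&(d>0)&(np.hypot(W[...,0]-approx[0],W[...,1]-approx[1])<.045)
    m=cv2.morphologyEx(m.astype(np.uint8),cv2.MORPH_OPEN,np.ones((3,3)))
    cs,h=cv2.findContours(m,cv2.RETR_CCOMP,cv2.CHAIN_APPROX_NONE)
    for k in cs:
        if cv2.contourArea(k)<60: continue
        e=np.array([ray(*p[0],c,z)[:2] for p in k]).astype(np.float32); a,rad=cv2.minEnclosingCircle(e)
        print("circle",np.round(a,4),round(rad,4))
    print("tcp",s["time"],s["ee_pos"].round(4),s["ft_force"].round(2),s["width"])
    return im
E
python3 -c "
from roll import *
im=roll((.585,-.166)); print(rows([.585,-.166,.005]))"
```

```text
time: 2.55
ee_pos: [0.5841, -0.1581, 0.0757]
eef_rot: [-0.0, 0.709, 0.001, 0.705]
ft_force: [0.4, 0.4, 0.9]
width: 0.0869
circle [ 0.5849 -0.1686] 0.0282
circle [ 0.584 -0.168] 0.0147
tcp 2.55 [ 0.5841 -0.1581  0.0757] [0.39 0.43 0.85] 0.08689362071361402
[ 0.2744492  -0.02945769  0.00995984]
```

```bash
python3 -m pendant '0 -0.04 0.002 0 0 0;0.14 -0.04 0.002 0 0 0;0.26 -0.04 0.002 0 0 0;0.27 -0.04 0.002 0 0 0;0.27 -0.04 0.002 0 0 0'
python3 -c "
from roll import *
s=r.read_state();print(s['ee_pos'],s['ft_force'],rows([.5845,-.168,.005]))"
```

```text
time: 3.1
ee_pos: [0.5871, -0.1694, 0.0142]
eef_rot: [-0.0, 0.707, 0.001, 0.708]
ft_force: [0.1, -0.5, -0.4]
width: 0.0873
[ 0.5871475  -0.16941536  0.01419707] [ 0.1430132  -0.54399277 -0.42720818] [ 0.03677685  0.00566137 -0.01062962]
```

Down a little more, then close with a settling wait.

```bash
python3 -m pendant '0.03 0.004 -0.008 0 0 0;0.03 0.004 -0.008 0 0 0;0.03 0.004 -0.008 0 0 0'; python3 -m pendant '0 0 0 0 0 0;0 0 0 0 0 0;0 0 0 0 0 0;0 0 0 0 0 0;0 0 0 0 0 0' -1 15
```

```text
time: 3.4
ee_pos: [0.5846, -0.1692, 0.0059]
eef_rot: [-0.0, 0.707, 0.0, 0.708]
ft_force: [-0.5, 0.1, -1.2]
width: 0.087
time: 3.9
ee_pos: [0.5841, -0.1693, 0.005]
eef_rot: [-0.0, 0.707, 0.0, 0.707]
ft_force: [-0.5, -1.2, 0.7]
width: 0.0558
```

```bash
python3 -m pendant '-0.2 0 0 0 0 0;-0.4 0 0 0 0 0;-0.6 0.1 -0.05 0 0 0;-0.84 0.3 -0.1 0 0 0;-0.84 0.6 -0.2 0 0 0;-0.84 0.8 -0.26 0 0 0;-0.84 0.985 -0.26 0 0 0;-0.84 0.985 -0.26 0 0 0'; python3 -m pendant '0 0 0 0 0 0;0 0 0 0 0 0;0 0 0 0 0 0'
python3 -c "
from roll import *
s=r.read_state();p=s['ee_pos'];im=roll(p,p[2]+.015);cv2.imwrite('pics/hold1.png',im)"
```

```text
time: 4.7
ee_pos: [0.5185, 0.0767, 0.2154]
eef_rot: [0.0, 0.707, 0.0, 0.707]
ft_force: [1.0, 0.7, -0.7]
width: 0.0556
time: 5.0
ee_pos: [0.5195, 0.0736, 0.2147]
eef_rot: [0.0, 0.707, -0.001, 0.707]
ft_force: [0.9, -0.3, -1.0]
width: 0.0558
circle [0.5382 0.074 ] 0.0205
circle [0.5103 0.0741] 0.0377
tcp 5.0 [0.5195 0.0736 0.2147] [ 0.9  -0.26 -1.  ] 0.0558202925207742
```

View pics/hold1.png

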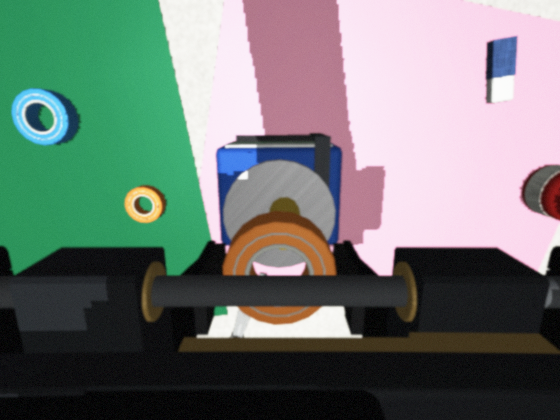

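The roll is held level at about (280,268), and the post shows behind it at (284,205). I'll measure its centre from the top-face cloud's hull.

```bash
cat > held.py <<'E'
from h import *
from scipy.optimize import least_squares
RNG=dict(orange=((5,120,60),(17,255,255)),blue=((95,80,60),(112,255,255)),green=((30,80,60),(50,255,255)),pink=((150,60,60),(178,255,255)))
def held(color,below=.005):
    s=r.read_state();p=s['ee_pos'];z=p[2]-below+.02
    im,d,c=grab("wrist");W=cloud(d,c)
    m=(cv2.inRange(cv2.cvtColor(im,cv2.COLOR_BGR2HSV),*RNG[color])>0)&(d>0)&(abs(W[...,2]-z)<.004)&(np.hypot(W[...,0]-p[0],W[...,1]-p[1])<.045)
    mz=np.median(W[m][:,2]); m=cv2.morphologyEx(m.astype(np.uint8),cv2.MORPH_OPEN,np.ones((3,3)))
    v,u=np.nonzero(m); q=np.array([ray(a,b,c,z)[:2] for a,b in zip(u,v)]).astype(np.float32)
    h=cv2.convexHull(q)[:,0]
    f=least_squares(lambda x:np.hypot(h[:,0]-x[0],h[:,1]-x[1])-.028,p[:2],loss="soft_l1",f_scale=.0006)
    print("held centre",f.x.round(4),"rms",np.sqrt((f.fun**2).mean()).round(5),"topz",mz.round(4),"exp",z.round(4),len(q))
    # tilt
    A=W[m>0]; n=np.linalg.lstsq(np.c_[A[:,:2]-p[:2],np.ones(len(A))],A[:,2],rcond=None)[0]; print("slopes",n[:2].round(3))
    print("tcp",s["time"],p.round(4),s["ft_force"].round(2),"off",(f.x-p[:2]).round(4))
E
python3 -c "
from held import *
held('orange');held('orange')"
```

```text
held centre [0.5199 0.0738] rms 0.00061 topz 0.2297 exp 0.2297 3812
slopes [ 0.008 -0.   ]
tcp 5.05 [0.5195 0.0733 0.2147] [-0.06  0.15 -1.05] off [0.0004 0.0005]
held centre [0.5198 0.0739] rms 0.00057 topz 0.2297 exp 0.2297 3820
slopes [ 0.009 -0.002]
tcp 5.1 [0.5196 0.0733 0.2147] [-0.3   0.27 -1.17] off [0.0003 0.0006]
```

```bash
python3 -m pendant '0 0.016 -0.006 0 0 0;0.06 0.016 -0.006 0 0 0;0.1 0.016 -0.006 0 0 0;0.13 0.016 -0.006 0 0 0;0.15 0.016 -0.006 0 0 0;0.17 0.016 -0.006 0 0 0;0.19 0.016 -0.006 0 0 0;0.19 0.016 -0.006 0 0 0'
python3 - <<'E'
from h import *
s=r.read_state();print(s['time'],s['ee_pos'],s['ft_force'])
im,d,c=grab("scene");cv2.imwrite("pics/s1.png",cv2.resize(im[145:285,255:375],None,fx=4,fy=4,interpolation=cv2.INTER_CUBIC))
E
```

```text
time: 5.95
ee_pos: [0.5176, 0.0789, 0.1668]
eef_rot: [-0.0, 0.707, -0.0, 0.707]
ft_force: [-0.3, 0.1, -0.3]
width: 0.056
5.95 [0.51761464 0.07893431 0.16681761] [-0.2778139   0.09244906 -0.26363457]
```

View pics/s1.png

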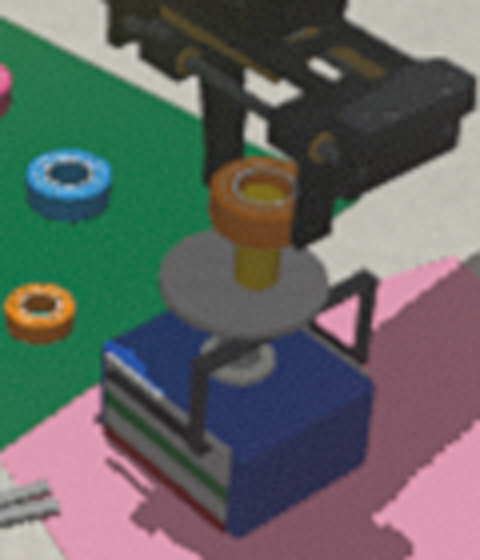

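The roll is threaded: the yellow post top shows in its hole and the pan hasn't sunk. Now I lower it until the pan takes the roll's weight, then open.

```bash
python3 -m pendant '0.04 0 0 0 0 0;0.08 0 0 0 0 0;0.12 0 0 0 0 0;0.15 0 0 0 0 0;0.17 0 0 0 0 0;0.18 0 0 0 0 0;0.19 0 0 0 0 0;0.195 0 0 0 0 0'; python3 -m pendant '0 0 0 0 0 0;0 0 0 0 0 0;0 0 0 0 0 0' ; python3 -m pendant '0 0 0 0 0 0;0 0 0 0 0 0;0 0 0 0 0 0;0 0 0 0 0 0;0 0 0 0 0 0' 1
```

```text
time: 6.8
ee_pos: [0.518, 0.079, 0.1187]
eef_rot: [-0.0, 0.707, 0.0, 0.707]
ft_force: [-0.4, -0.6, 0.6]
width: 0.0558
time: 7.1
ee_pos: [0.518, 0.079, 0.1188]
eef_rot: [-0.0, 0.707, 0.0, 0.707]
ft_force: [-0.1, -0.0, -1.0]
width: 0.0558
time: 7.6
ee_pos: [0.5179, 0.079, 0.1187]
eef_rot: [-0.0, 0.707, 0.0, 0.707]
ft_force: [0.0, 0.4, -0.6]
width: 0.0841
```

```bash
python3 -m pendant '-0.1 0 0 0 0 0;-0.3 0 0 0 0 0;-0.5 0 0 0 0 0;-0.6 0 0 0 0 0;-0.6 0 0 0 0 0'
cat > chk.py <<'E'
from post import *
import sys
from held import RNG
def chk(tag,zt,nroll):
    im,d,c,W=post(tag,zt)
    s=r.read_state()
    for col in RNG:
        m=(cv2.inRange(cv2.cvtColor(im,cv2.COLOR_BGR2HSV),*RNG[col])>0)&(d>0)&(W[...,2]>.09)&(W[...,2]<.19)&(np.hypot(W[...,0]-.518,W[...,1]-.078)<.045)
        if m.sum()>60: 
            z=W[m][:,2]; t=W[m][z>np.percentile(z,95)-.006]; print(col,m.sum(),"top z",np.median(t[:,2]).round(4),"xy",((t.min(0)+t.max(0))/2).round(4),np.ptp(t,0).round(3))
E
python3 -c "
from chk import *
chk('c1',.164,1)
im,d,c=grab('scene');cv2.imwrite('pics/s2.png',cv2.resize(im[145:285,255:375],None,fx=4,fy=4,interpolation=cv2.INTER_CUBIC))
print(rows([.4476,-.169,.08]))"
```

```text
time: 8.1
ee_pos: [0.5196, 0.0793, 0.2727]
eef_rot: [0.001, 0.705, 0.001, 0.709]
ft_force: [-0.7, 0.2, -0.8]
width: 0.0869
post [0.5184 0.0777 0.1645] [0.5184 0.0778] rad 0.0121 mean [0.5184 0.0777 0.1644] px ((276.2364196777344, 203.95852661132812), (26.802377700805664, 26.91282844543457), 158.60940551757812)
tcp 8.1 [0.5196 0.0793 0.2727] [-0.7   0.16 -0.84]
orange 1513 top z 0.1325 xy [0.5189 0.0797 0.146 ] [0.054 0.053 0.037]
[ 0.75370454 -0.99251588 -0.28189721]
```

View pics/s2.png

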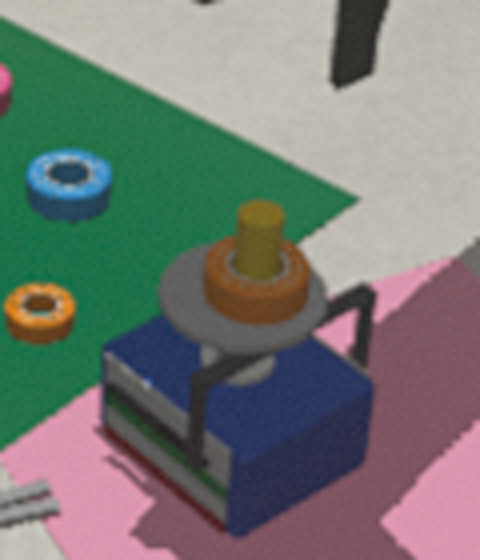

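Flat on the pan: pan joint about 12.5 mm. Blue next.

```bash
python3 -m pendant '0 -1 -0.282 0 0 0;0 -1 -0.282 0 0 0;0.1 -1 -0.282 0 0 0;0.4 -1 -0.282 0 0 0;0.6 -1 -0.282 0 0 0;0.75 -1 -0.282 0 0 0;0.75 -1 -0.282 0 0 0;0.75 -1 -0.282 0 0 0'
python3 -c "
from roll import *
im=roll((.448,-.169)); print(rows([.448,-.169,.005]))"
```

```text
time: 9.0
ee_pos: [0.4426, -0.1723, 0.0759]
eef_rot: [0.001, 0.71, -0.001, 0.704]
ft_force: [0.5, -0.4, 0.6]
width: 0.087
circle [ 0.4472 -0.1708] 0.0282
circle [ 0.4463 -0.1708] 0.0145
tcp 9.0 [ 0.4426 -0.1723  0.0759] [ 0.48 -0.38  0.55] 0.08700424851730465
[0.28248539 0.01304919 0.02381652]
```

```bash
python3 -m pendant '0.08 0 0 0 0 0;0.2 0 0 0 0 0;0.24 0 0 0 0 0;0.25 0 0 0 0 0;0.25 0 0 0 0 0;0.25 0 0 0 0 0'
python3 -c "
from h import *
print(rows([.447,-.1712,.0055]))"
```

```text
time: 9.65
ee_pos: [0.4482, -0.1711, 0.0196]
eef_rot: [-0.0, 0.707, 0.0, 0.708]
ft_force: [-0.1, 0.2, 0.3]
width: 0.0869
[ 0.0565757  -0.00043264 -0.00472115]
```

```bash
python3 -m pendant '0.03 0 -0.004 0 0 0;0.053 0 -0.004 0 0 0;0.053 0 -0.004 0 0 0;0.053 0 -0.004 0 0 0'; python3 -m pendant '0 0 0 0 0 0;0 0 0 0 0 0;0 0 0 0 0 0;0 0 0 0 0 0;0 0 0 0 0 0' -1 15
python3 -c "
from h import *
print(rows([.518,.0779,.215]))"
```

```text
time: 10.05
ee_pos: [0.4463, -0.1711, 0.0052]
eef_rot: [0.0, 0.707, 0.0, 0.707]
ft_force: [0.7, 0.5, 0.2]
width: 0.0867
time: 10.55
ee_pos: [0.4465, -0.171, 0.0054]
eef_rot: [-0.0, 0.707, 0.0, 0.707]
ft_force: [-0.3, -0.0, 0.7]
width: 0.0559
[-0.83818678  0.99559243  0.28636515]
```

```bash
python3 -m pendant '-0.2 0 0 0 0 0;-0.4 0 0 0 0 0;-0.6 0.1 0.05 0 0 0;-0.82 0.3 0.1 0 0 0;-0.82 0.6 0.2 0 0 0;-0.82 0.8 0.286 0 0 0;-0.82 0.995 0.286 0 0 0;-0.82 0.995 0.286 0 0 0'; python3 -m pendant '0 0 0 0 0 0;0 0 0 0 0 0;0 0 0 0 0 0;0 0 0 0 0 0'
python3 -c "
from held import *
held('blue');held('blue')"
```

```text
time: 11.35
ee_pos: [0.5172, 0.0758, 0.2104]
eef_rot: [0.0, 0.707, 0.0, 0.707]
ft_force: [1.0, -0.8, -0.9]
width: 0.0558
time: 11.75
ee_pos: [0.517, 0.0723, 0.2101]
eef_rot: [0.001, 0.707, -0.001, 0.707]
ft_force: [0.2, -1.0, -0.9]
width: 0.0565
held centre [0.5172 0.0729] rms 0.00066 topz 0.2246 exp 0.2251 3898
slopes [0.007 0.001]
tcp 11.75 [0.517  0.0723 0.2101] [ 0.15 -0.98 -0.86] off [0.0002 0.0006]
held centre [0.5172 0.0728] rms 0.00061 topz 0.2247 exp 0.2251 3898
slopes [0.007 0.001]
tcp 11.8 [0.517  0.0725 0.2101] [-0.63  0.66 -0.81] off [0.0001 0.0003]
```

```bash
python3 -m pendant '0.02 0.015 0.004 0 0 0;0.08 0.015 0.004 0 0 0;0.11 0.015 0.004 0 0 0;0.13 0.015 0.004 0 0 0;0.13 0.015 0.004 0 0 0'
python3 -c "
from held import *
held('blue')"
```

```text
time: 12.35
ee_pos: [0.5178, 0.0775, 0.177]
eef_rot: [-0.0, 0.707, -0.0, 0.707]
ft_force: [0.3, 0.4, -1.2]
width: 0.0559
held centre [0.5176 0.078 ] rms 0.00066 topz 0.1915 exp 0.192 3891
slopes [ 0.006 -0.   ]
tcp 12.35 [0.5178 0.0775 0.177 ] [ 0.32  0.4  -1.24] off [-0.0002  0.0005]
```

```bash
python3 -m pendant '0.03 0 0.002 0 0 0;0.06 0 0.002 0 0 0;0.09 0 0.002 0 0 0;0.09 0 0.002 0 0 0'
cat > pan.py <<'E'
from h import *
def pan():
    s=r.read_state();im,d,c=grab("scene");W=cloud(d,c);hsv=cv2.cvtColor(im,cv2.COLOR_BGR2HSV)
    R_=np.hypot(W[...,0]-.521,W[...,1]-.077)
    m=(d>0)&(R_>.031)&(R_<.044)&(W[...,2]>.075)&(W[...,2]<.14)&(hsv[...,1]<70)
    m=cv2.erode(m.astype(np.uint8),np.ones((2,2)))>0
    z=W[m][:,2]; print("pan z",np.median(z).round(4),np.percentile(z,[20,80]).round(4),m.sum(),"joint~",(.125-np.median(z)).round(4),s["time"],s["ee_pos"].round(4),s["ft_force"].round(2)); return im
E
python3 -c "
from pan import *
im=pan();cv2.imwrite('pics/s3.png',cv2.resize(im[145:285,255:375],None,fx=4,fy=4,interpolation=cv2.INTER_CUBIC))"
```

```text
time: 12.8
ee_pos: [0.5179, 0.0775, 0.1538]
eef_rot: [-0.0, 0.708, -0.0, 0.706]
ft_force: [-0.2, 0.7, -1.3]
width: 0.0558
pan z 0.113 [0.1107 0.1141] 212 joint~ 0.012 12.8 [0.5179 0.0775 0.1538] [-0.2   0.66 -1.29]
```

View pics/s3.png

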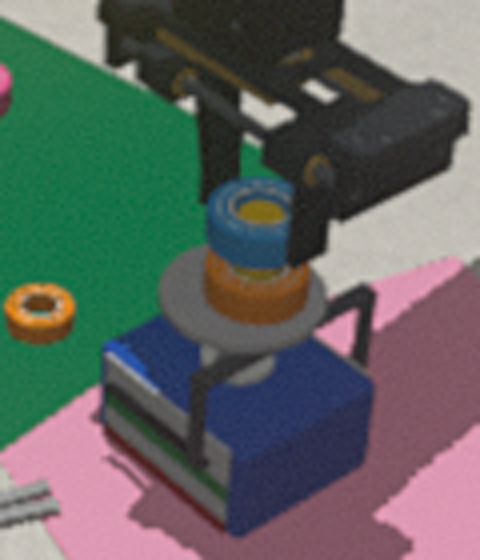

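Blue is threaded, with the post top in its hole at (258,212) and the pan at 12 mm. I lower it another 25 mm to the equilibrium height and release.

```bash
python3 -m pendant '0.03 0 0 0 0 0;0.06 0 0 0 0 0;0.075 0 0 0 0 0;0.085 0 0 0 0 0;0.095 0 0 0 0 0;0.1 0 0 0 0 0;0.1 0 0 0 0 0;0.1 0 0 0 0 0'; python3 -m pendant '0 0 0 0 0 0;0 0 0 0 0 0;0 0 0 0 0 0;0 0 0 0 0 0;0 0 0 0 0 0;0 0 0 0 0 0' 1; python3 -m pendant '-0.1 0 0 0 0 0;-0.3 0 0 0 0 0;-0.5 0 0 0 0 0;-0.6 0 0 0 0 0;-0.6 0 0 0 0 0'
python3 -c "
from pan import *
from chk import chk
pan();chk('c2',.155,2)
print(rows([.4305,-.302,.08]),rows([.5837,-.3055,.08]))"
```

```text
time: 13.65
ee_pos: [0.5187, 0.0776, 0.1303]
eef_rot: [0.0, 0.707, 0.0, 0.707]
ft_force: [-0.1, -0.7, -0.6]
width: 0.0558
time: 14.25
ee_pos: [0.5187, 0.0776, 0.1302]
eef_rot: [-0.0, 0.707, 0.0, 0.707]
ft_force: [-0.6, -0.9, -0.2]
width: 0.0864
time: 14.75
ee_pos: [0.5203, 0.0778, 0.2841]
eef_rot: [0.001, 0.705, 0.001, 0.709]
ft_force: [-0.1, -0.3, -0.9]
width: 0.0866
pan z 0.1029 [0.1009 0.1043] 197 joint~ 0.0221 14.75 [0.5203 0.0778 0.2841] [-0.12 -0.31 -0.92]
post [0.5182 0.0778 0.1549] [0.5184 0.0779] rad 0.0122 mean [0.5183 0.0778 0.1548] px ((278.2229309082031, 199.0924072265625), (24.796348571777344, 25.45451545715332), 158.1348114013672)
tcp 14.8 [0.5194 0.0777 0.2816] [-0.13  0.22 -1.13]
orange 82 top z 0.1216 xy [0.4985 0.0854 0.1203] [0.013 0.033 0.007]
blue 1739 top z 0.1429 xy [0.5201 0.0785 0.1417] [0.055 0.054 0.007]
[ 0.79935054 -1.51886063 -0.35334621] [ 0.7996034  -1.5330177   0.25945013]
```

Two rolls: pan at 22.1 mm by both cameras, short of the green band, so a third is needed. Pink is next.

```bash
python3 -m pendant '0 -0.8 -0.19 0 0 0;0 -0.8 -0.19 0 0 0;0 -0.8 -0.19 0 0 0;0 -0.8 -0.19 0 0 0;0 -0.8 -0.19 0 0 0'; python3 -m pendant '0.1 -0.7 -0.163 0 0 0;0.3 -0.7 -0.163 0 0 0;0.5 -0.7 -0.163 0 0 0;0.7 -0.7 -0.163 0 0 0;0.8 -0.7 -0.163 0 0 0;0.8 -0.7 -0.163 0 0 0;0.8 -0.7 -0.163 0 0 0'
python3 -c "
from roll import *
im=roll((.4305,-.301)); print(rows([.4305,-.302,.005]))"
```

```text
time: 15.35
ee_pos: [0.4686, -0.1287, 0.2791]
eef_rot: [0.003, 0.708, -0.003, 0.707]
ft_force: [0.8, 0.9, 0.3]
width: 0.0869
time: 16.05
ee_pos: [0.4256, -0.2969, 0.0743]
eef_rot: [0.002, 0.711, -0.0, 0.703]
ft_force: [-0.6, 0.3, 0.9]
width: 0.0869
circle [ 0.4306 -0.3023] 0.0282
circle [ 0.4295 -0.3029] 0.0152
tcp 16.05 [ 0.4256 -0.2969  0.0743] [-0.61  0.31  0.93] 0.08690950310685261
[ 0.28980996 -0.02024878  0.01318725]
```

```bash
python3 -m pendant '0.08 0 0 0 0 0;0.2 0 0 0 0 0;0.24 0 0 0 0 0;0.24 0 0 0 0 0;0.24 0 0 0 0 0;0.24 0 0 0 0 0'
python3 -c "
from h import *
print(rows([.4302,-.3027,.0055]))"
```

```text
time: 16.7
ee_pos: [0.4315, -0.2977, 0.0217]
eef_rot: [-0.0, 0.706, -0.0, 0.708]
ft_force: [-0.3, -0.3, 1.0]
width: 0.0867
[ 0.06466756 -0.02011632 -0.0053162 ]
```

```bash
python3 -m pendant '0 -0.02 -0.005 0 0 0;0.035 -0.02 -0.005 0 0 0;0.06 -0.02 -0.005 0 0 0;0.062 -0.02 -0.005 0 0 0;0.062 -0.02 -0.005 0 0 0'; python3 -m pendant '0 0 0 0 0 0;0 0 0 0 0 0;0 0 0 0 0 0;0 0 0 0 0 0;0 0 0 0 0 0' -1 15
python3 -c "
from h import *
print(rows([.518,.0779,.21]))"
```

```text
time: 17.2
ee_pos: [0.4289, -0.3023, 0.0042]
eef_rot: [0.0, 0.707, 0.0, 0.707]
ft_force: [-0.1, 0.7, -0.5]
width: 0.0868
time: 17.7
ee_pos: [0.4292, -0.3024, 0.0046]
eef_rot: [-0.0, 0.707, 0.0, 0.707]
ft_force: [-0.3, -0.3, 0.3]
width: 0.0561
[-0.82125122  1.52103135  0.35550291]
```

```bash
python3 -m pendant '-0.2 0 0 0 0 0;-0.4 0 0 0 0 0;-0.6 0.1 0.05 0 0 0;-0.82 0.3 0.1 0 0 0;-0.82 0.6 0.2 0 0 0;-0.82 0.8 0.2 0 0 0;-0.82 0.8 0.2 0 0 0'; python3 -m pendant '0 0.3 0.08 0 0 0;0 0.5 0.155 0 0 0;0 0.65 0.155 0 0 0;0 0.72 0.155 0 0 0;0 0.72 0.155 0 0 0;0 0.72 0.155 0 0 0;0 0.72 0.155 0 0 0;0 0.72 0.155 0 0 0'
python3 -c "
from held import *
held('pink');held('pink')"
```

```text
time: 18.4
ee_pos: [0.479, -0.1021, 0.2101]
eef_rot: [0.0, 0.707, 0.0, 0.708]
ft_force: [1.3, -0.3, -2.2]
width: 0.0558
time: 19.2
ee_pos: [0.5176, 0.0745, 0.2095]
eef_rot: [0.001, 0.707, -0.001, 0.707]
ft_force: [0.5, -0.5, -1.6]
width: 0.0561
held centre [0.5188 0.0749] rms 0.00039 topz 0.2248 exp 0.2245 4228
slopes [ 0.008 -0.002]
tcp 19.2 [0.5176 0.0745 0.2095] [ 0.47 -0.51 -1.63] off [0.0012 0.0003]
held centre [0.5189 0.0751] rms 0.00039 topz 0.2248 exp 0.2245 4230
slopes [0.009 0.002]
tcp 19.25 [0.5176 0.0748 0.2095] [ 0.3   0.19 -1.45] off [0.0012 0.0003]
```

```bash
python3 -m pendant '0.02 0.008 -0.002 0 0 0;0.08 0.008 -0.002 0 0 0;0.13 0.008 -0.002 0 0 0;0.15 0.008 -0.002 0 0 0;0.15 0.008 -0.002 0 0 0;0.15 0.008 -0.002 0 0 0'
python3 -c "
from held import *
held('pink')"
```

```text
time: 19.9
ee_pos: [0.5173, 0.078, 0.1722]
eef_rot: [0.0, 0.707, 0.0, 0.707]
ft_force: [0.2, -0.1, -1.1]
width: 0.0559
held centre [0.5186 0.0783] rms 0.00033 topz 0.1875 exp 0.1872 4215
slopes [ 0.009 -0.   ]
tcp 19.9 [0.5173 0.078  0.1722] [ 0.17 -0.14 -1.07] off [0.0013 0.0003]
```

```bash
python3 -m pendant '0.03 0 0 0 0 0;0.05 0 0 0 0 0;0.07 0 0 0 0 0;0.072 0 0 0 0 0;0.072 0 0 0 0 0'
python3 -c "
from pan import *
im=pan();cv2.imwrite('pics/s4.png',cv2.resize(im[145:285,255:375],None,fx=4,fy=4,interpolation=cv2.INTER_CUBIC))"
```

```text
time: 20.45
ee_pos: [0.517, 0.078, 0.1538]
eef_rot: [-0.0, 0.707, -0.0, 0.707]
ft_force: [-0.2, -0.4, -2.0]
width: 0.0562
pan z 0.103 [0.1   0.104] 211 joint~ 0.022 20.45 [0.517  0.078  0.1538] [-0.16 -0.41 -2.01]
```

View pics/s4.png

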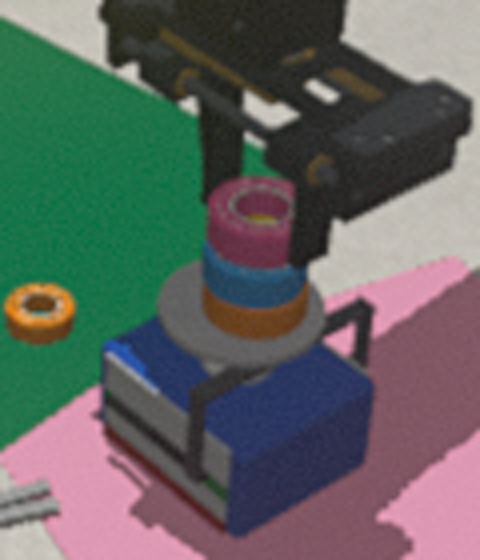

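Pink is threaded and the pan is still at 22 mm. Lower to equilibrium, release, rise.

```bash
python3 -m pendant '0.015 0 0 0 0 0;0.03 0 0 0 0 0;0.04 0 0 0 0 0;0.05 0 0 0 0 0;0.06 0 0 0 0 0;0.06 0 0 0 0 0;0.06 0 0 0 0 0;0.06 0 0 0 0 0'; python3 -m pendant '0 0 0 0 0 0;0 0 0 0 0 0;0 0 0 0 0 0;0 0 0 0 0 0;0 0 0 0 0 0;0 0 0 0 0 0' 1; python3 -m pendant '-0.1 0 0 0 0 0;-0.3 0 0 0 0 0;-0.5 0 0 0 0 0;-0.6 0 0 0 0 0;-0.6 0 0 0 0 0;-0.6 0 0 0 0 0;-0.6 0 0 0 0 0;-0.6 0 0 0 0 0'
python3 -c "
from pan import *
from chk import chk
im=pan();chk('c3',.145,3);cv2.imwrite('pics/s5.png',cv2.resize(im[120:285,235:375],None,fx=3.6,fy=3.6,interpolation=cv2.INTER_CUBIC))"
```

```text
time: 21.3
ee_pos: [0.5171, 0.0781, 0.139]
eef_rot: [-0.0, 0.707, 0.0, 0.707]
ft_force: [-0.4, -0.1, -0.6]
width: 0.0559
time: 21.9
ee_pos: [0.5171, 0.078, 0.1389]
eef_rot: [-0.0, 0.707, 0.0, 0.707]
ft_force: [-0.6, 0.5, -0.3]
width: 0.0858
time: 22.7
ee_pos: [0.5166, 0.078, 0.2877]
eef_rot: [-0.0, 0.708, -0.0, 0.706]
ft_force: [0.4, -0.1, 0.9]
width: 0.0867
pan z 0.0935 [0.0917 0.0946] 199 joint~ 0.0315 22.7 [0.5166 0.078  0.2877] [ 0.38 -0.1   0.87]
post [0.5185 0.0779 0.1452] [0.5188 0.0779] rad 0.012 mean [0.5186 0.078  0.1452] px ((278.49627685546875, 198.7222900390625), (23.161304473876953, 23.82517433166504), 93.57551574707031)
tcp 22.75 [0.5167 0.078  0.2879] [ 0.27 -0.13  0.27]
orange 93 top z 0.1375 xy [0.5299 0.0755 0.1405] [0.006 0.014 0.011]
pink 2018 top z 0.1532 xy [0.5189 0.078  0.1524] [0.055 0.054 0.008]
```

View pics/s5.png

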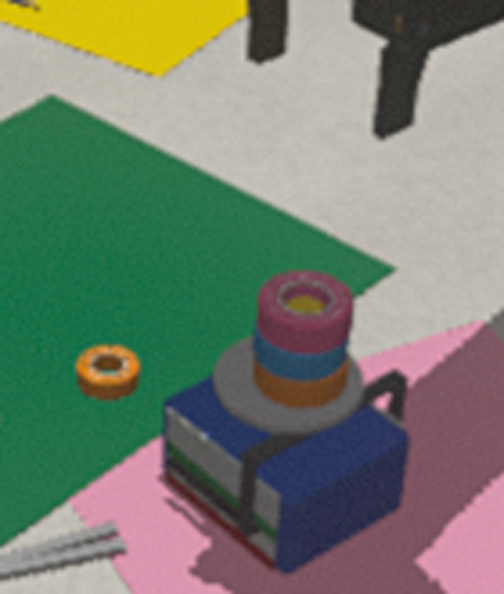

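Three rolls lie flat and the pan is at 31.5–31.8 mm, mid-green. The gripper is clear, so I hand in.

```bash
python3 -c "
from bench import close_job
print(close_job())"
```

```text
the job is handed in; nothing more can be done
None
```

I threaded three rolls over the yellow post: orange, then blue, then pink. The job was handed in at about 23 s with the pointer in the green band.

- **Pan reading:** both cameras put the pan at about 12.5 mm after the first roll and 22.1 mm after the second, so a third was needed. After the third it read 31.5–31.8 mm, inside the 25–36 mm band. Every reading stayed below the 50 mm overload limit.
- **Stack:** the top of the pink roll was about 60 mm above the pan, which fits three rolls lying flat. It was centred within about 1 mm of the post, and the gripper was open and clear above it.
- **Left alone:** I never went near the small green roll, the look-alike rolls, the jar, scissors or eraser. I did not take a final top picture to confirm they hadn't moved.

None of the checks failed. The arm settled up to about 5 mm off its commanded position, and I corrected that each time from a wrist-camera measurement. `close_job` gave no verdict.

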